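Tidy the stock shelf: cans in the back row, heat sinks in the front row

TASK

Put the repair stock away neatly on the low bench shelf: stand the three capacitor cans upright side by side in the back channel and lay the two heat sinks flat, fins up and square to the shelf, side by side in the front channel, every part flat on the deck between its rails and each row closed up so that neighbours stand less than 1 cm apart. One heat sink has been dumped across the back channel and has to come out of there. Leave the glass jar, the wire reel and the small tin where they stand.

Things in the scene. Friction and masses are not known exactly. Their poses are not given: they have to be found in the camera images.
- stock_shelf: Low grey bench shelf, fixed, 142 mm deep (x) by 186 long (y), turned up to 0.25 rad. Origin at bench level under its centre; x to its back, away from the robot, y along it to the left. Deck top at z = 46 mm. Across x, in mm: front lip -70 to -65, front channel to -8, flat dividing strip to 16, back channel to 63, back lip to 68. Lips and strip rise 5 mm, end cheeks (inner faces y = +-85) 10 mm above the deck.
- front_row (a point): Middle of the front channel, on the deck (46 mm above the bench); axes as the shelf's. Channel 57 mm wide, 170 long, open above, between 5 mm high rails. The heat sinks belong here, their 60 mm sides along the shelf's y (the other way they do not fit).
- back_row (a point): Middle of the back channel, on the deck (46 mm above the bench); axes as the shelf's. Channel 47 mm wide, 170 long, open above, between 5 mm high rails. The cans belong here.
- can_a: Blue capacitor can, an upright cylinder 35 mm in diameter; the solid body is 51 mm high (grip that), two small terminals on top reach 60 mm but cannot be gripped. 80 to 170 g. Origin: centre of the base, z up. The three cans are alike and interchangeable. Starts upright on the bench.
- can_b: Blue capacitor can, an upright cylinder 35 mm in diameter; the solid body is 51 mm high (grip that), two small terminals on top reach 60 mm but cannot be gripped. 80 to 170 g. Origin: centre of the base, z up. The three cans are alike and interchangeable. Starts upright on the bench.
- can_c: Blue capacitor can, an upright cylinder 35 mm in diameter; the solid body is 51 mm high (grip that), two small terminals on top reach 60 mm but cannot be gripped. 80 to 170 g. Origin: centre of the base, z up. The three cans are alike and interchangeable. Starts upright on the bench.
- sink_a: Aluminium heat sink, 45 (its x) by 60 (its y) by 26 mm high: 4 mm base plate, thin fins along x. 100 to 200 g. Origin: centre of the underside, z up. Grip it across the 45 (fin ends) or the 60 mm. The two are alike and interchangeable. Starts crosswise over the back channel, long side across it, on the strip and the back lip, underside 51 mm above the bench.
- sink_b: Aluminium heat sink, 45 (its x) by 60 (its y) by 26 mm high: 4 mm base plate, thin fins along x. 100 to 200 g. Origin: centre of the underside, z up. Grip it across the 45 (fin ends) or the 60 mm. The two are alike and interchangeable. At the start this one lies on the bench, turned anyhow.
- parts_jar: Bystander: round glass jar of small parts with a gilt lid, 63 mm in diameter, 88 mm high, standing on the bench. Origin: centre of the base.
- wire_reel: Bystander: reel of wire with dark flanges, axis upright, 62 mm in diameter, 52 mm high. Origin: centre of the base.
- small_tin: Bystander: low round steel tin with brass wool, 54 mm in diameter, 20 mm high. Origin: centre of the base.
Things that resemble listed ones, but are neither listed nor needed, are in the scene too. Leave any green or orange look-alike of the can_c alone.

How it is judged:
By the outcome, as a careful person would: the job done as asked, in the order asked, and still so for the second after the job is handed in, with the robot touching nothing.
It also fails if it takes over 72 s, if anything falls off the work surface, if the arm or the gripper's body presses on something with over 40 N, if the wrist force passes 120 N, or if a joint passes its speed limit or range.

ROBOT

A 6-joint arm with a two-finger parallel gripper is mounted at the origin on a cart in front of the work surface, level with it; the furniture and walls round the work are solid. World frame = base frame: x ahead of the robot, y to its left, z up, the work surface at z = 0. Lengths are in mm, angles in rad, forces in N, time in s.
With the tool pointing down it reaches from about 350 to 775 mm from the base axis. Payload 7.3 kg.
Tool frame: the origin (TCP) lies on the front face of the gripper's body, between the roots of the fingers; the fingertips stand 66 mm ahead of it and the grasp point (between the pads) lies 47 mm ahead of it (bot.tip_extent is the distance from the TCP to the fingertips, in mm); z points along the fingers, y is the line along which they close (so a half turn about z gives the same grasp; the last joint's range is limited). The gripper opens to 92 mm and grips with 3 to 60 N. Pads are 19 mm wide; open, the fingers measure 130 mm over their backs; the gripper's body (75 mm by 190 mm) begins 47 mm behind the grasp point.
Start: joints at [1.081, 0.342, 1.524, -0, 1.275, -0.146], TCP at [176.944, 494.297, 292.241] pointing down, gripper open.
Joint ranges: [-2.53, 2.53], [-0.77, 2.02], [0.04, 2.7], [-1, 4.14], [0.28, 2.66], [-3.11, 3.11]. Speed limits (rad/s): [2.57, 2.57, 3.14, 3.14, 3.14, 3.14].

INTERFACE

Orientations are given as [roll, pitch, yaw] about the fixed x, y, z axes, in that order (R = Rz(yaw) Ry(pitch) Rx(roll)).
In Python, from plant import readout, viewer, order, bot gives the robot as it stands.
- The arm moves only by the shell command python3 -m creep 'ROWS'. ROWS is text: rows parted by semicolons, each of 7 numbers parted by spaces: the shift along the world's x, y, z in m, then the turn, a rotation vector about the world's x, y, z in rad, then the opening in per cent of the stroke, from 0 (shut) to 100 (fully open). A call has 1 to 8 rows; each row shifts and turns the commanded pose from where the row before left it; what a row does not reach is not made up. A row lasts 1/12 s, in which the tool goes at most 41.7 mm and 7.16 degrees, less where a joint would pass 70% of its speed; a pose out of reach is approached as far as the arm can. A call is refused whole if a number of a shift passes 0.0417 or a number of a turn 0.125, either way. A call with a gripper value outside its range is refused whole. The fingers move at their own pace and stop on an object; the grip force is fixed at half the most. Time passes only in rows, so rows that do not move let the fingers close. It gives the time, the measured TCP pose, the force, the opening and the grip force at its end, in the units of the state.
- readout.get_obs(): the state, without advancing time (a new reading comes with each control period).
- viewer.capture(name): name is "scene" or "top"; returns the picture (420x560x3 uint8, red, green, blue); there is no depth.
- viewer.camera_info(name): a dict with "fx", "fy", "cx", "cy" (pixels), "origin" and "rotation" of the camera in the world. Camera axes: x right, y up, looking along -z (the intrinsics and any distortion apply to the point x, -y, -z); pixel columns grow to the right and rows downward; lengths in mm; the calibration is good to about 2 mm. A picture is of the moment at which its call begins. camera_info takes no time and is no camera call.
- order.close_job(): hands the job in; it is judged then, once.
The state is a dict: "time": time; "joint_positions": joint angles; "dq": joint speeds; "tau": joint torques, N m; "tool_pos": TCP position; "tcp_rot": TCP orientation; "contact_force": force on the tool from outside, world axes, zero at the start; "moment": the same for the moment, N m; "grip_width": finger opening in mm; "finger_force": force on a finger pad.
Only numpy, scipy, OpenCV 4.12 (cv2) and the standard library are available. Lean on these libraries where they do the work, as an engineer would, in place of code of your own. Each camera call takes 0.05 s, during which the arm holds its last target. There are 200 camera calls.

## Working session

There is one attempt and no reset: what is moved stays moved. The work goes in short steps, Python scripts to look and compute and a shell command to move; the robot and the scene stay as the last step left them, time stands still between calls to the robot, and variables do not carry over. Pictures are saved under pics/ and viewed, at most 10 in all, crops included, and the job is handed in when it is done.

```bash
mkdir -p pics; ls
python3 - <<'E'
from plant import readout, viewer, order, bot
import cv2
for n in("top","scene"):
    im=viewer.capture(n); cv2.imwrite(f"pics/{n}0.png",im[:,:,::-1]); print(n,viewer.camera_info(n))
print(readout.get_obs())
E
```

```text
pics
top {'fx': 493.916450390719, 'fy': 493.916450390719, 'cx': 284.2903917426832, 'cy': 200.34433703885017, 'origin': array([ 283.9960974 ,  -63.07062448, 1127.55548845]), 'rotation': array([ 0.19952011,  0.00952018, -1.55979028])}
scene {'fx': 454.67677538701787, 'fy': 454.67677538701787, 'cx': 274.62386142946536, 'cy': 206.86532360928325, 'origin': array([  33.84889448, -555.97928635,  696.18706861]), 'rotation': array([ 0.82510657, -0.00144558, -0.73360149])}
{'time': 0.1, 'joint_positions': array([ 1.08100981e+00,  3.42657599e-01,  1.52491671e+00,  2.16515922e-05,
        1.27541768e+00, -1.46014559e-01]), 'dq': array([-0.00168805, -0.00177262, -0.00379465, -0.00043342, -0.0006446 ,
        0.00060481]), 'tau': array([ 2.52307553e-03, -4.32008994e+01, -2.44694728e+01,  7.19887507e-02,
        5.25368366e-02, -1.10193770e-05]), 'tool_pos': array([176.79673982, 494.0434267 , 291.61370985]), 'tcp_rot': array([-3.14021122e+00, -2.24082985e-04,  2.79781422e+00]), 'contact_force': array([-0.28559496,  0.04732565, -0.11646057]), 'moment': array([-0.01920604,  0.05406078, -0.01449144]), 'finger_force': 0.0, 'grip_width': 92.07439414904469}
```

View pics/top0.png

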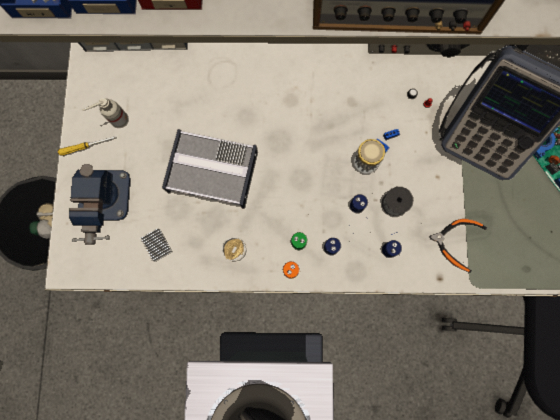

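View pics/scene0.png

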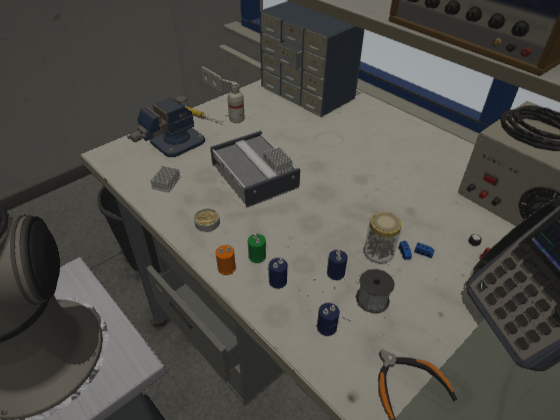

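The top view has the shelf at about (210,168), with sink_a on its back right at (235,152). The loose sink is at (156,245) and the tin at (235,249). The blue cans are at (359,204), (332,246) and (392,249). The green and orange decoys are at (299,241) and (291,269), the jar at (370,153) and the reel at (397,201). I'll enlarge a crop for measuring.

```bash
cat > h.py <<'E'
import numpy as np, cv2
from scipy.spatial.transform import Rotation as Ro
from scipy.optimize import least_squares
from plant import readout, viewer, order, bot
def proj(P,n):
    c=viewer.camera_info(n); R=Ro.from_euler('xyz',c['rotation']).as_matrix()
    q=(np.atleast_2d(P)-c['origin'])@R
    return np.c_[c['cx']+c['fx']*q[:,0]/-q[:,2], c['cy']-c['fy']*q[:,1]/-q[:,2]]
def unproj(uv,z,n):
    c=viewer.camera_info(n); R=Ro.from_euler('xyz',c['rotation']).as_matrix()
    uv=np.atleast_2d(uv); d=np.c_[(uv[:,0]-c['cx'])/c['fx'],-(uv[:,1]-c['cy'])/c['fy'],-np.ones(len(uv))]@R.T
    t=(z-c['origin'][2])/d[:,2]; return c['origin']+d*t[:,None]
def crop(im,x0,y0,x1,y1,s,name):
    cv2.imwrite(f'pics/{name}.png',cv2.resize(im[y0:y1,x0:x1,::-1],None,fx=s,fy=s,interpolation=cv2.INTER_CUBIC))
def hullmask(P,n):
    h=cv2.convexHull((proj(P,n)*16).astype(np.int32)); m=np.zeros((420,560),np.uint8); cv2.fillPoly(m,[h],255,shift=4); return m>0
def place(p,yaw,L): # local points -> world
    return np.c_[L[:,:2]@Ro.from_euler('z',yaw).as_matrix()[:2,:2].T+p[:2],L[:,2]+p[2]]
E
python3 - <<'E'
from h import *
im=cv2.imread('pics/top0.png')[:,:,::-1]
crop(im,140,120,265,275,3.8,'c1')
hsv=cv2.cvtColor(np.ascontiguousarray(im),cv2.COLOR_RGB2HSV)
m=((hsv[...,0]>105)&(hsv[...,0]<130)&(hsv[...,1]>110)).astype(np.uint8)
n,l,st,ce=cv2.connectedComponentsWithStats(m)
a=np.linspace(0,2*np.pi,40)
cyl=np.vstack([np.c_[17.5*np.cos(a),17.5*np.sin(a),0*a+z] for z in(0,51)])
def cen(mk): y,x=np.nonzero(mk); return np.array([x.mean(),y.mean()])
for i in range(1,n):
    if st[i,4]>120 and 320<ce[i][0]<410 and 190<ce[i][1]<265:
        p=unproj(ce[i],25,'top')[0,:2]
        mk=l==i
        mk=hull=cv2.drawContours(np.zeros((420,560),np.uint8),[cv2.convexHull(cv2.findContours(mk.astype(np.uint8),0,1)[0][0])],-1,1,-1)>0
        for k in range(5):
            e=unproj(cen(mk),25,'top')-unproj(cen(hullmask(place([*p,0],0,cyl),'top')),25,'top'); p=p+e[0,:2]
        hm=hullmask(place([*p,0],0,cyl),'top'); print(st[i],ce[i],p,'IoU',(hm&mk).sum()/(hm|mk).sum())
E
```

```text
[351 195  16  16 131] [357.88549618 202.97709924] [ 502.07947093 -217.94349334] IoU 0.6610738255033557
[383 241  18  15 151] [390.49006623 248.68874172] [ 399.88165344 -289.64312825] IoU 0.6905537459283387
```

View pics/c1.png

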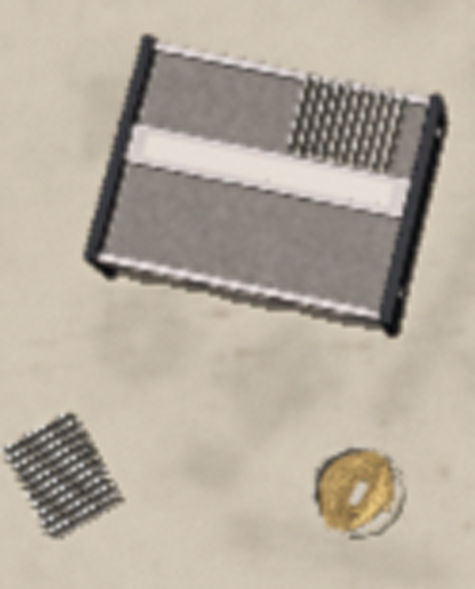

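Run:
```python
from h import *
t=cv2.imread('pics/top0.png')[:,:,::-1]; s=cv2.imread('pics/scene0.png')[:,:,::-1]
a=cv2.resize(t[125:185,205:265,::-1],(400,400),interpolation=cv2.INTER_CUBIC)
b=cv2.resize(s[130:190,240:300,::-1],(400,400),interpolation=cv2.INTER_CUBIC)
cv2.imwrite('pics/c2.png',np.hstack([a,b]))
```

```text
(no output)
```

View pics/c2.png

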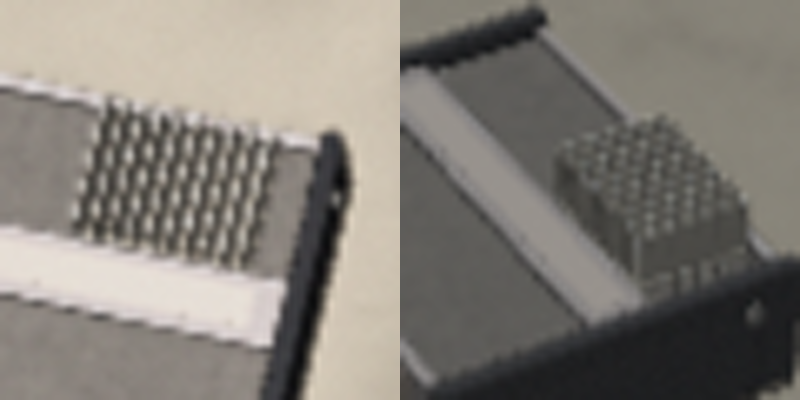

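The shelf is clear, and sink_a's outline suggests its 60 mm side runs along the shelf. I'll fit both dimension assignments from both cameras.

```bash
cat > fit.py <<'E'
from h import *
f=lambda a,s,o:np.array(a,float)/s-0.5+0.5/s*0+np.array(o)
# shelf
L=np.array([[16,85,51],[-8,85,51],[16,-85,51],[-8,-85,51],[68,85,51],[68,-85,51],[68,93,56],[-70,-93,56],[-70,93,56.]])
U=f([[137,124],[130,160],[412,178],[404,216],[154,41],[430,97],[142,36],[397,336],[86,258]],3.8,(140,120))
r=least_squares(lambda q:(proj(place([q[0],q[1],0],q[2],L),'top')-U).ravel(),[600,60,0.2*-1],loss='soft_l1')
print('shelf',r.x,np.round(r.fun.reshape(-1,2),2).tolist()); S=r.x
ut=f([[105,98],[278,140],[247,268],[73,225]],400/60,(205,125))
us=f([[260,115],[345,200],[240,245],[160,150]],400/60,(240,130))
for dx,dy in((45,60),(60,45)):
    C=np.array([[dx,dy],[dx,-dy],[-dx,-dy],[-dx,dy]])/2
    def res(q): 
        P=place([q[0],q[1],0],q[3],np.c_[C,np.full(4,q[2])]); return np.r_[proj(P,'top')-ut,proj(P,'scene')-us].ravel()
    r=least_squares(res,[640,10,70,S[2]]); d=r.x[:2]-S[:2]; c,s=np.cos(S[2]),np.sin(S[2])
    print(dx,dy,r.x,'cost',r.cost,'in shelf',c*d[0]+s*d[1],-s*d[0]+c*d[1],r.x[3]-S[2])
ub=f([[72,412],[5,450],[57,538],[124,497]],3.8,(140,120)) 
C=np.array([[-22.5,-30],[22.5,-30],[22.5,30],[-22.5,30.]])
X=unproj(ub,26,'top');print(X.round(1).tolist()); m=X.mean(0); l=X[2]-X[1]; print('sinkb',m,'long side angle',np.arctan2(l[1],l[0]), [np.linalg.norm(X[i]-X[i-1]) for i in range(4)])
E
python3 fit.py
```

```text
shelf [ 5.79324212e+02  1.18179247e+02 -1.91480458e-01] [[-0.24, -0.03], [-0.98, 0.48], [0.36, 0.11], [0.17, 0.23], [0.81, 0.47], [0.54, -0.21], [0.1, 0.39], [-0.7, -4.55], [-0.19, -0.33]]
45 60 [ 6.06437994e+02  6.94684019e+01  7.23286167e+01 -2.19485701e-01] cost 1.8901640805630657 in shelf 35.88852150934296 -42.66049244681814 -0.028005242997929863
60 45 [ 6.06961297e+02  6.96229134e+01  7.15989812e+01 -1.52335335e-01] cost 76.89262183990841 in shelf 36.37285561624709 -42.40921366933918 0.03914512298848305
[[440.6, 233.0, 26.0], [417.5, 271.3, 26.0], [366.1, 237.2, 26.0], [390.5, 199.3, 26.0]]
sinkb [403.67599589 235.21777992  26.        ] long side angle -2.5563208848915524 [np.float64(60.42065126623619), np.float64(44.71621203248955), np.float64(61.73430483119695), np.float64(45.1412353301397)]
```

Run:
```python
from h import *
t=cv2.imread('pics/top0.png')[:,:,::-1]; s=cv2.imread('pics/scene0.png')[:,:,::-1]
a=cv2.resize(t[135:275,280:420,::-1],(560,560),interpolation=cv2.INTER_CUBIC)
cv2.imwrite('pics/c3.png',a)
```

```text
(no output)
```

View pics/c3.png

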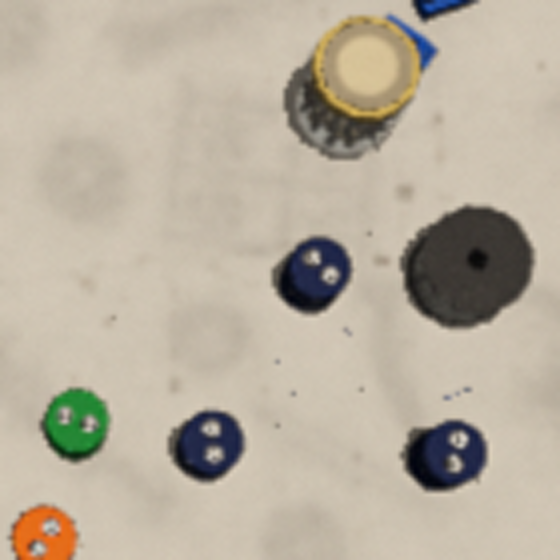

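Run:
```python
from h import *
f=lambda a:np.array(a,float)/4-.5+.125+np.array([280,135])
for n,u,z in[('c1',(319,269),51),('c2',(212,442),51),('c3',(455,453),51),('reel',(475,262),52),('jar',(368,65),88),('green',(78,421),51),('orange',(45,538),51)]:
    print(n,unproj(f(u),z,'top')[0,:2].round(1))
print('tin',unproj(np.array([358,492])/3.8-.5+[140,120],20,'top')[0].round(1))
S=[579.3,118.2];c,s=np.cos(-.1915),np.sin(-.1915)
for n,p in[('sinkA0',(35.9,-42.7)),('sinkA',(-36.5,-42.7)),('sinkB',(-36.5,20.8)),('k1',(39.5,-40)),('k2',(39.5,-1)),('k3',(39.5,38))]:
    print(n,np.round([S[0]+c*p[0]-s*p[1],S[1]+s*p[0]+c*p[1]],1))
```

```text
c1 [ 499.6 -217.1]
c2 [ 402.9 -157. ]
c3 [ 398.2 -289. ]
reel [ 504.2 -303.4]
jar [ 606.2 -240.7]
green [413.6 -83.9]
orange [349.9 -66.3]
tin [395.4  62.3  20. ]
sinkA0 [606.4  69.4]
sinkA [535.3  83.2]
sinkB [547.4 145.6]
k1 [610.5  71.4]
k2 [617.9 109.7]
k3 [625.3 148. ]
```

The can tops sit at crop (319,269), (212,442) and (455,453), clear of the reel and the decoys. I'm moving above sink_a.

```bash
R8='x'; python3 -m creep '0.0268 -0.0265 0 0 0 -0.0886 76;0.0268 -0.0265 0 0 0 -0.0886 76;0.0268 -0.0265 0 0 0 -0.0886 76;0.0268 -0.0265 0 0 0 -0.0886 76;0.0268 -0.0265 0 0 0 -0.0886 76;0.0268 -0.0265 0 0 0 -0.0886 76;0.0268 -0.0265 0 0 0 -0.0886 76;0.0268 -0.0265 0 0 0 -0.0886 76' && python3 -m creep '0.0268 -0.0265 -0.012 0 0 -0.0886 76;0.0268 -0.0265 -0.012 0 0 -0.0886 76;0.0268 -0.0265 -0.012 0 0 -0.0886 76;0.0268 -0.0265 -0.012 0 0 -0.0886 76;0.0268 -0.0265 -0.012 0 0 -0.0886 76;0.0268 -0.0265 -0.012 0 0 -0.0886 76;0.0268 -0.0265 -0.012 0 0 -0.0886 76;0.0268 -0.0265 -0.012 0 0 -0.0886 76' && python3 -m creep '0 0 0 0 0 0 76;0 0 0 0 0 0 76'
```

```text
time: 0.77
tool_pos: [392.2, 280.7, 292.0]
tcp_rot: [-3.141, -0.0, 2.085]
contact_force: [1.0, 1.2, 0.2]
grip_width: 69.9
finger_force: 0.0
time: 1.43
tool_pos: [606.6, 68.7, 195.1]
tcp_rot: [-3.141, 0.0, 1.376]
contact_force: [0.2, 1.3, 0.2]
grip_width: 69.5
finger_force: 0.0
time: 1.6
tool_pos: [605.9, 68.6, 194.3]
tcp_rot: [-3.138, 0.001, 1.378]
contact_force: [-0.5, 1.5, -0.1]
grip_width: 69.7
finger_force: 0.0
```

Run:
```python
from h import *
t=viewer.capture('top'); s=viewer.capture('scene')
a=cv2.resize(t[100:220,150:270,::-1],(400,400),interpolation=cv2.INTER_CUBIC)
b=cv2.resize(s[90:210,200:320,::-1],(400,400),interpolation=cv2.INTER_CUBIC)
cv2.imwrite('pics/c4.png',np.hstack([a,b]))
```

```text
(no output)
```

View pics/c4.png

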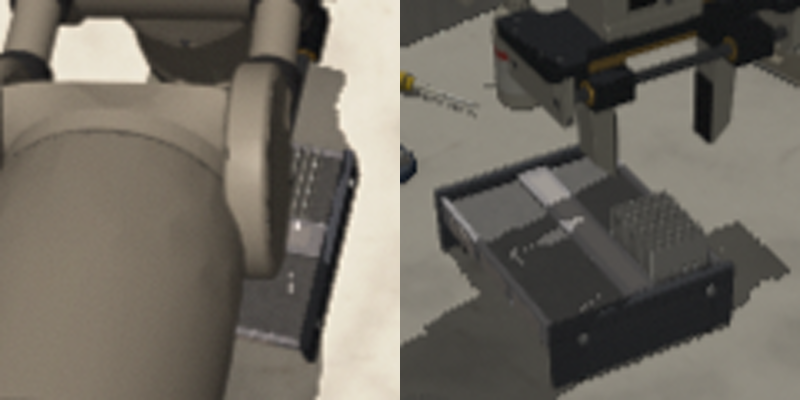

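```bash
python3 -m creep '0.0005 0.0008 -0.03 0 0 0 76;0 0 -0.025 0 0 0 76;0 0 -0.015 0 0 0 76;0 0 -0.004 0 0 0 76;0 0 0 0 0 0 40;0 0 0 0 0 0 40;0 0 0 0 0 0 40;0 0 0 0 0 0 40' && python3 -m creep '0 0 0 0 0 0 40;0 0 0 0 0 0 40'
```

```text
time: 2.37
tool_pos: [606.9, 71.4, 123.9]
tcp_rot: [3.139, -0.001, 1.381]
contact_force: [2.3, 0.3, 1.1]
grip_width: 47.5
finger_force: 0.8
time: 2.53
tool_pos: [607.7, 71.2, 124.0]
tcp_rot: [3.137, -0.001, 1.38]
contact_force: [4.2, -0.1, 4.6]
grip_width: 44.5
finger_force: 30.4
```

```bash
python3 -m creep '0 0 0.005 0 0 0 40;0 0 0.012 0 0 0 40;0 0 0.015 0 0 0 40;-0.012 0.0025 0 0 0 0 40;-0.02 0.0035 0 0 0 0 40;-0.02 0.0035 0 0 0 0 40;-0.012 0.0015 0 0 0 0 40;-0.007 0.001 0 0 0 0 40' && python3 -m creep '0 0 0 0 0 0 40;0 0 0 0 0 0 40;0 0 0 0 0 0 40'
```

```text
time: 3.2
tool_pos: [533.0, 83.3, 154.2]
tcp_rot: [-3.139, 0.001, 1.381]
contact_force: [-0.5, 0.3, -1.2]
grip_width: 44.3
finger_force: 30.4
time: 3.45
tool_pos: [536.1, 82.9, 154.4]
tcp_rot: [3.141, -0.0, 1.38]
contact_force: [-0.1, 0.0, -1.1]
grip_width: 44.3
finger_force: 30.4
```

```bash
python3 -m creep '-0.0008 0 -0.012 0 0 0 40;0 0 -0.01 0 0 0 40;0 0 -0.005 0 0 0 40;0 0 -0.002 0 0 0 40;0 0 0 0 0 0 40;0 0 0 0 0 0 40'
```

```text
time: 3.95
tool_pos: [534.7, 83.0, 125.3]
tcp_rot: [3.141, -0.0, 1.38]
contact_force: [-0.6, 0.1, -1.8]
grip_width: 44.5
finger_force: 30.4
```

Not yet touching (1.3 mm to go). I'll lower a little more, release and rise.

```bash
python3 -m creep '0 0 -0.001 0 0 0 40;0 0 -0.001 0 0 0 40;0 0 0 0 0 0 40;0 0 0 0 0 0 70;0 0 0 0 0 0 70;0 0 0 0 0 0 70;0 0 0 0 0 0 70' && python3 -m creep '0 0 0.01 0 0 0 70;0 0 0.02 0 0 0 70;0 0 0.03 0 0 0 70;0 0 0.03 0 0 0 70'
```

```text
time: 4.53
tool_pos: [534.5, 83.1, 123.3]
tcp_rot: [3.141, -0.0, 1.38]
contact_force: [1.0, -0.7, -0.4]
grip_width: 63.0
finger_force: 0.0
time: 4.87
tool_pos: [534.0, 83.1, 214.4]
tcp_rot: [-3.14, 0.0, 1.38]
contact_force: [0.6, -0.0, 0.1]
grip_width: 64.1
finger_force: 0.0
```

```bash
python3 -m creep '-0.0163 0.019 0 0 0 -0.0994 76;-0.0163 0.019 0 0 0 -0.0994 76;-0.0163 0.019 0 0 0 -0.0994 76;-0.0163 0.019 -0.012 0 0 -0.0994 76;-0.0163 0.019 -0.012 0 0 -0.0994 76;-0.0163 0.019 -0.012 0 0 -0.0994 76;-0.0163 0.019 -0.012 0 0 -0.0994 76;-0.0163 0.019 -0.012 0 0 -0.0994 76' && python3 -m creep '0 0 -0.02 0 0 0 76;0 0 0 0 0 0 76;0 0 0 0 0 0 76'
python3 - <<'E'
from h import *
t=viewer.capture('top'); s=viewer.capture('scene')
a=cv2.resize(t[160:280,130:250,::-1],(400,400),interpolation=cv2.INTER_CUBIC)
b=cv2.resize(s[100:240,130:270,::-1],(400,400),interpolation=cv2.INTER_CUBIC)
cv2.imwrite('pics/c5.png',np.hstack([a,b]))
E
```

```text
time: 5.53
tool_pos: [403.4, 236.0, 153.6]
tcp_rot: [3.141, -0.001, 0.58]
contact_force: [0.0, 0.3, -0.1]
grip_width: 70.0
finger_force: 0.0
time: 5.78
tool_pos: [403.9, 235.1, 133.4]
tcp_rot: [-3.142, 0.001, 0.586]
contact_force: [0.1, 0.2, 0.2]
grip_width: 70.0
finger_force: 0.0
```

View pics/c5.png

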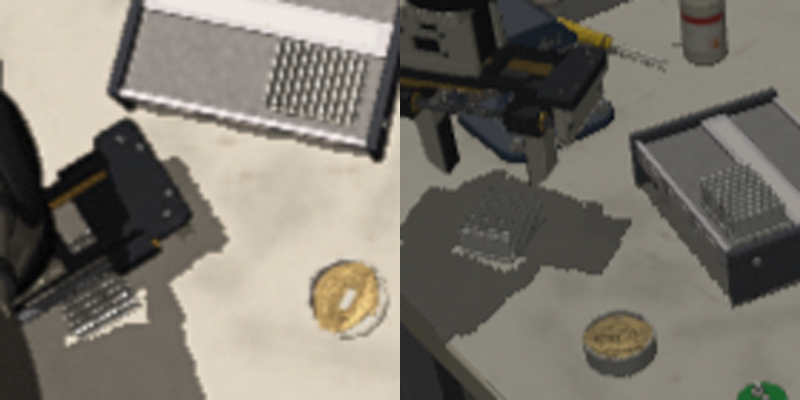

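Sink_a lies square in the front channel (top-crop corners about (280,42) and (355,122)), and the fingers straddle sink_b. I'm descending and gripping.

```bash
python3 -m creep '0 0 -0.025 0 0 0 76;0 0 -0.02 0 0 0 76;0 0 -0.01 0 0 0 76;0 0 0 0 0 0 40;0 0 0 0 0 0 40;0 0 0 0 0 0 40;0 0 0 0 0 0 40;0 0 0 0 0 0 40'
python3 - <<'E'
from h import *
U=np.array([[280,42],[370,62],[355,122],[268,100]])/(400/120)-.35+[130,160]
X=unproj(U,72,'top')[:,:2]-[579.3,118.2]; c,s=np.cos(-.1915),np.sin(-.1915)
q=np.c_[c*X[:,0]+s*X[:,1],-s*X[:,0]+c*X[:,1]]; print(q.round(1).tolist(),q.mean(0))
E
```

```text
time: 6.55
tool_pos: [404.7, 235.3, 79.3]
tcp_rot: [3.141, -0.002, 0.585]
contact_force: [0.6, -0.1, 4.4]
grip_width: 44.4
finger_force: 30.0
[[-17.4, -15.7], [-18.9, -77.2], [-60.4, -76.4], [-57.3, -17.0]] [-38.48738571 -46.59145462]
```

```bash
python3 -m creep '0 0 0.01 0 0 0 40;0 0 0.02 0 0 0 40;0 0 0.03 0 0 0 40;0 0 0.03 0 0 0.05 40;0.0142 -0.009 0 0 0 0.0745 40;0.0142 -0.009 0 0 0 0.0745 40;0.0142 -0.009 0 0 0 0.0745 40;0.0142 -0.009 0 0 0 0.0745 40' && python3 -m creep '0.0142 -0.009 0 0 0 0.0745 40;0.0142 -0.009 0 0 0 0.0745 40;0.0142 -0.009 0 0 0 0.0745 40;0.0142 -0.009 0 0 0 0.0745 40;0.0142 -0.009 0 0 0 0.0745 40;0.0142 -0.009 0 0 0 0.0745 40;0 0 0 0 0 0 40;0 0 0 0 0 0 40'
python3 - <<'E'
from h import *
s=viewer.capture('scene');crop(s,190,80,310,220,4.2,'c6')
E
```

```text
time: 7.22
tool_pos: [461.4, 198.7, 169.0]
tcp_rot: [3.141, -0.001, 0.937]
contact_force: [0.6, 0.4, -2.2]
grip_width: 44.3
finger_force: 30.0
time: 7.88
tool_pos: [546.1, 144.7, 168.2]
tcp_rot: [-3.141, 0.0, 1.378]
contact_force: [-0.8, 0.9, -1.0]
grip_width: 44.2
finger_force: 30.0
```

View pics/c6.png

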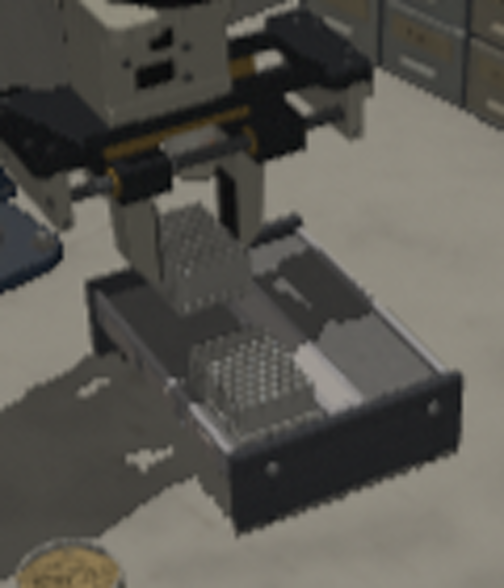

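Run:
```python
from h import *
c,s=np.cos(-.1915),np.sin(-.1915)
for U,z in[([[200,346],[257,331],[328,390],[248,430]],72),([[185,310],[248,275]],90),([[195,204],[160,240]],116)]:
    X=unproj(np.array(U)/4.2-.4+[190,80],z,'scene')[:,:2]-[579.3,118.2]
    print(np.c_[c*X[:,0]+s*X[:,1],-s*X[:,0]+c*X[:,1]].round(1).tolist())
```

```text
[[-53.0, -15.2], [-20.2, -19.2], [-13.1, -83.6], [-64.9, -90.9]]
[[-55.4, -4.5], [-10.8, 6.6]]
[[-20.4, 47.9], [-52.8, 26.4]]
```

```bash
python3 -m creep '0.0006 0 -0.02 0 0 0 40;0 0 -0.014 0 0 0 40;0 0 -0.006 0 0 0 40;0 0 -0.002 0 0 0 40;0 0 -0.001 0 0 0 40;0 0 0 0 0 0 40;0 0 0 0 0 0 40'
```

```text
time: 8.52
tool_pos: [547.0, 145.3, 126.0]
tcp_rot: [3.14, -0.0, 1.38]
contact_force: [-0.6, -0.8, -1.7]
grip_width: 43.8
finger_force: 30.0
```

```bash
python3 -m creep '0 0 -0.001 0 0 0 40;0 0 -0.0005 0 0 0 40;0 0 0 0 0 0 40;0 0 0 0 0 0 66;0 0 0 0 0 0 66;0 0 0 0 0 0 66;0 0 0 0 0 0 66' && python3 -m creep '0 0 0.01 0 0 0 66;0 0 0.02 0 0 0 66;0 0 0.03 0 0 0 66;-0.01 -0.021 0.01 0 0 0 70;-0.0168 -0.0351 0 0 0 0 70;-0.0168 -0.0351 0 0 0 0 70;-0.0168 -0.0351 0 0 0 0 70;-0.0168 -0.0351 0 0 0 0 70' && python3 -m creep '-0.0168 -0.0351 0 0 0 0 70;-0.0168 -0.0351 0 0 0 0 70;-0.0168 -0.0351 0 0 0 0 70;-0.0168 -0.0351 0 0 0 0 70;0 0 0 0 0 0 70;0 0 0 0 0 0 70'
```

```text
time: 9.1
tool_pos: [546.8, 145.1, 123.9]
tcp_rot: [3.141, -0.0, 1.38]
contact_force: [0.4, -0.9, -0.0]
grip_width: 60.1
finger_force: 0.0
time: 9.77
tool_pos: [468.6, -17.5, 194.6]
tcp_rot: [3.14, 0.0, 1.381]
contact_force: [1.5, 0.1, -0.1]
grip_width: 64.2
finger_force: 0.0
time: 10.27
tool_pos: [401.7, -158.6, 194.4]
tcp_rot: [3.141, 0.0, 1.375]
contact_force: [0.4, 0.5, 0.3]
grip_width: 63.9
finger_force: 0.0
```

```bash
python3 -m creep '0.0012 0.0016 -0.03 0 0 0 70;0 0 -0.03 0 0 0 70;0 0 -0.025 0 0 0 70;0 0 -0.013 0 0 0 70;0 0 0 0 0 0 30;0 0 0 0 0 0 30;0 0 0 0 0 0 30;0 0 0 0 0 0 30' && python3 -m creep '0 0 0 0 0 0 30;0 0 0 0 0 0 30'
```

```text
time: 10.93
tool_pos: [404.3, -155.1, 96.9]
tcp_rot: [3.139, 0.001, 1.381]
contact_force: [-0.3, 0.6, 0.4]
grip_width: 42.1
finger_force: 0.0
time: 11.1
tool_pos: [404.0, -155.2, 96.7]
tcp_rot: [3.14, 0.001, 1.38]
contact_force: [1.0, 1.2, 5.0]
grip_width: 34.3
finger_force: 30.0
```

```bash
python3 -m creep '0 0 0.01 0 0 0 30;0 0 0.03 0 0 0 30;0 0 0.03 0 0 0 30;0.01 0.011 0.025 0 0 0 30;0.0218 0.0238 0 0 0 0 30;0.0218 0.0238 0 0 0 0 30;0.0218 0.0238 0 0 0 0 30;0.0218 0.0238 0 0 0 0 30' && python3 -m creep '0.0218 0.0238 0 0 0 0 30;0.0218 0.0238 0 0 0 0 30;0.0218 0.0238 0 0 0 0 30;0.0218 0.0238 0 0 0 0 30;0.0218 0.0238 0 0 0 0 30;0 0 0 0 0 0 30;0 0 0 0 0 0 30;0 0 0 0 0 0 30'
```

```text
time: 11.77
tool_pos: [501.3, -47.8, 191.3]
tcp_rot: [3.141, 0.0, 1.379]
contact_force: [0.3, -0.6, -1.5]
grip_width: 34.3
finger_force: 30.0
time: 12.43
tool_pos: [608.9, 69.9, 190.4]
tcp_rot: [-3.14, 0.001, 1.38]
contact_force: [-0.7, -0.5, -1.7]
grip_width: 34.4
finger_force: 30.0
```

```bash
python3 -m creep '0.0015 0.0015 -0.02 0 0 0 30;0 0 -0.016 0 0 0 30;0 0 -0.008 0 0 0 30;0 0 -0.002 0 0 0 30;0 0 -0.001 0 0 0 30;0 0 0 0 0 0 30;0 0 0 0 0 0 30'
```

```text
time: 13.02
tool_pos: [611.6, 71.3, 144.8]
tcp_rot: [3.14, -0.0, 1.38]
contact_force: [-0.4, -0.4, -1.8]
grip_width: 34.3
finger_force: 30.0
```

Run:
```python
from h import *
s=viewer.capture('scene');crop(s,200,100,330,220,5,'c7')
```

```text
(no output)
```

View pics/c7.png

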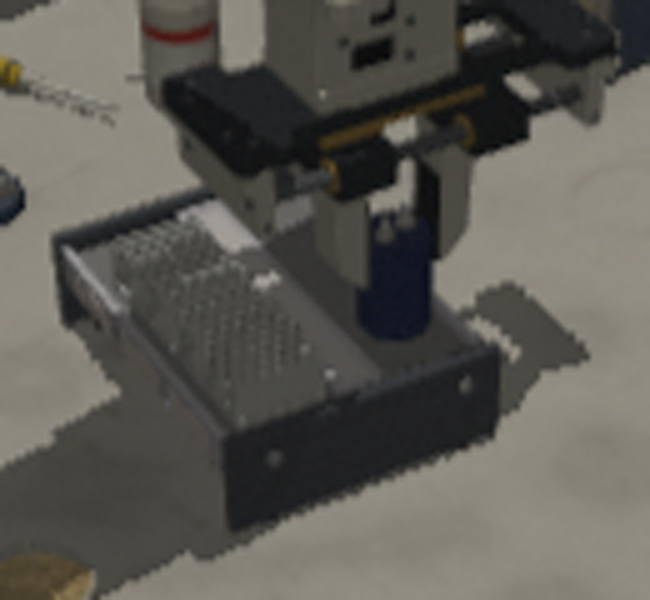

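The can stands inside the back channel (crop about (395,290)) and the sinks lie close side by side. I'm releasing it and going for the next can.

```bash
python3 -m creep '0 0 -0.001 0 0 0 30;0 0 -0.001 0 0 0 30;0 0 0 0 0 0 30;0 0 0 0 0 0 56;0 0 0 0 0 0 56;0 0 0 0 0 0 56;0 0 0.01 0 0 0 56;0 0 0.025 0 0 0 56' && python3 -m creep '0 0 0.03 0 0 0 60;-0.0124 -0.032 0 0 0 0 70;-0.0124 -0.032 0 0 0 0 70;-0.0124 -0.032 0 0 0 0 70;-0.0124 -0.032 0 0 0 0 70;-0.0124 -0.032 0 0 0 0 70;-0.0124 -0.032 0 0 0 0 70;-0.0124 -0.032 0 0 0 0 70' && python3 -m creep '-0.0124 -0.032 0 0 0 0 70;-0.0124 -0.032 -0.01 0 0 0 70;0 0 0 0 0 0 70;0 0 0 0 0 0 70'
```

```text
time: 13.73
tool_pos: [609.4, 71.6, 174.1]
tcp_rot: [-3.135, 0.001, 1.38]
contact_force: [0.8, 0.7, -0.8]
grip_width: 51.2
finger_force: 0.0
time: 14.4
tool_pos: [523.7, -153.8, 207.6]
tcp_rot: [3.141, 0.0, 1.38]
contact_force: [0.9, 0.0, -0.3]
grip_width: 64.0
finger_force: 0.0
time: 14.73
tool_pos: [498.8, -217.9, 196.9]
tcp_rot: [-3.141, -0.0, 1.376]
contact_force: [0.4, -0.4, -0.7]
grip_width: 64.1
finger_force: 0.0
```

```bash
python3 -m creep '0.0005 0 -0.03 0 0 0 70;0 0 -0.03 0 0 0 70;0 0 -0.025 0 0 0 70;0 0 -0.014 0 0 0 70;0 0 0 0 0 0 30;0 0 0 0 0 0 30;0 0 0 0 0 0 30;0 0 0 0 0 0 30' && python3 -m creep '0 0 0 0 0 0 30;0 0 0 0 0 0 30'
```

```text
time: 15.4
tool_pos: [501.0, -216.4, 99.3]
tcp_rot: [3.139, 0.001, 1.381]
contact_force: [0.1, 0.4, 0.5]
grip_width: 42.5
finger_force: 0.0
time: 15.57
tool_pos: [500.7, -216.6, 99.0]
tcp_rot: [3.139, 0.001, 1.38]
contact_force: [-0.4, 1.0, 5.2]
grip_width: 34.2
finger_force: 30.0
```

```bash
cat > cans.py <<'E'
from h import *
im=viewer.capture('top'); cv2.imwrite('pics/last.png',im[:,:,::-1])
hsv=cv2.cvtColor(im,cv2.COLOR_RGB2HSV)
m=((hsv[...,0]>105)&(hsv[...,0]<130)&(hsv[...,1]>110)).astype(np.uint8); m[:,:160]=0; m[:,265:]=0; m[:115]=0; m[225:]=0
n,l,st,ce=cv2.connectedComponentsWithStats(cv2.morphologyEx(m,cv2.MORPH_CLOSE,np.ones((3,3))))
c,s=np.cos(-.1915),np.sin(-.1915)
for i in range(1,n):
    if st[i,4]>40:
        x,y,w,h,a=st[i]
        # top disc: right edge & top edge
        for z,u in((97,ce[i]),):
            X=unproj(u,z-15,'top')[0,:2]-[579.3,118.2]; print(st[i],'shelf xy',(c*X[0]+s*X[1]).round(1),(-s*X[0]+c*X[1]).round(1))
E
python3 cans.py
```

```text
[223 140  16  19 176] shelf xy 37.6 -43.6
```

```bash
python3 -m creep '0 0 0.01 0 0 0 30;0 0 0.03 0 0 0 30;0 0 0.03 0 0 0 30;0.0105 0.027 0.025 0 0 0 30;0.0118 0.033 0.005 0 0 0 30;0.0118 0.033 0.005 0 0 0 30;0.0118 0.033 0.005 0 0 0 30;0.0118 0.033 0 0 0 0 30' && python3 -m creep '0.0118 0.033 0 0 0 0 30;0.0118 0.033 0 0 0 0 30;0.0118 0.033 0 0 0 0 30;0.0118 0.033 0 0 0 0 30;0.0118 0.033 0 0 0 0 30;0 0 0 0 0 0 30;0 0 0 0 0 0 30;0 0 0 0 0 0 30'
```

```text
time: 16.28
tool_pos: [558.3, -56.1, 209.7]
tcp_rot: [3.139, 0.0, 1.379]
contact_force: [0.2, -0.1, -0.9]
grip_width: 34.1
finger_force: 30.0
time: 16.95
tool_pos: [616.3, 107.2, 207.8]
tcp_rot: [-3.141, 0.001, 1.38]
contact_force: [-0.6, -0.7, -1.6]
grip_width: 34.3
finger_force: 30.0
```

```bash
python3 -m creep '0.0008 0 -0.025 0 0 0 30;0 0 -0.02 0 0 0 30;0 0 -0.012 0 0 0 30;0 0 -0.004 0 0 0 30;0 0 -0.001 0 0 0 30;0 0 0 0 0 0 30;0 0 0 0 0 0 30'
```

```text
time: 17.53
tool_pos: [618.1, 107.1, 146.7]
tcp_rot: [3.14, -0.0, 1.379]
contact_force: [0.8, -0.2, 0.1]
grip_width: 34.5
finger_force: 30.0
```

```bash
python3 -m creep '0 0 -0.0008 0 0 0 30;0 0 -0.0005 0 0 0 30;0 0 0 0 0 0 30;0 0 0 0 0 0 56;0 0 0 0 0 0 56;0 0 0 0 0 0 56;0 0 0.01 0 0 0 56;0 0 0.025 0 0 0 56' && python3 -m creep '0 0 0.03 0 0 0 60;-0.0169 -0.0305 0 0 0 0 70;-0.0169 -0.0305 0 0 0 0 70;-0.0169 -0.0305 0 0 0 0 70;-0.0169 -0.0305 0 0 0 0 70;-0.0169 -0.0305 0 0 0 0 70;-0.0169 -0.0305 0 0 0 0 70;-0.0169 -0.0305 0 0 0 0 70' && python3 -m creep '-0.0169 -0.0305 0 0 0 0 70;-0.0169 -0.0305 0 0 0 0 70;-0.0169 -0.0305 0 0 0 0 70;-0.0169 -0.0305 0 0 0 0 70;-0.0169 -0.0305 0 0 0 0 70;-0.0169 -0.0305 0 0 0 0 70;0 0 0 0 0 0 70;0 0 0 0 0 0 70'; python3 cans.py
```

```text
time: 18.2
tool_pos: [615.8, 107.5, 176.8]
tcp_rot: [-3.135, 0.002, 1.38]
contact_force: [-0.5, 0.6, -0.3]
grip_width: 51.2
finger_force: 0.0
time: 18.87
tool_pos: [498.4, -107.2, 210.3]
tcp_rot: [3.14, 0.0, 1.38]
contact_force: [0.1, 0.0, 0.4]
grip_width: 64.2
finger_force: 0.0
time: 19.53
tool_pos: [397.2, -290.3, 210.1]
tcp_rot: [3.141, 0.0, 1.376]
contact_force: [0.8, 0.9, -0.8]
grip_width: 64.3
finger_force: 0.0
[206 137  33  22 357] shelf xy 36.9 -25.5
```

```bash
python3 -m creep '0.0003 0.0003 -0.035 0 0 0 70;0 0 -0.035 0 0 0 70;0 0 -0.027 0 0 0 70;0 0 -0.015 0 0 0 70;0 0 0 0 0 0 30;0 0 0 0 0 0 30;0 0 0 0 0 0 30;0 0 0 0 0 0 30' && python3 -m creep '0 0 0 0 0 0 30;0 0 0 0 0 0 30'
```

```text
time: 20.25
tool_pos: [399.1, -288.7, 98.9]
tcp_rot: [3.139, 0.002, 1.381]
contact_force: [0.4, -0.1, 0.3]
grip_width: 41.7
finger_force: 0.0
time: 20.42
tool_pos: [398.7, -288.9, 98.7]
tcp_rot: [3.139, 0.001, 1.38]
contact_force: [-0.6, 1.8, 5.0]
grip_width: 34.2
finger_force: 30.0
```

```bash
python3 -m creep '0 0 0.01 0 0 0 30;0 0 0.03 0 0 0 30;0 0 0.03 0 0 0 30;0.0105 0.0206 0.025 0 0 0 30;0.0165 0.0318 0.005 0 0 0 30;0.0165 0.0318 0.005 0 0 0 30;0.0165 0.0318 0.005 0 0 0 30;0.0165 0.0318 0 0 0 0 30' && python3 -m creep '0.0165 0.0318 0 0 0 0 30;0.0165 0.0318 0 0 0 0 30;0.0165 0.0318 0 0 0 0 30;0.0165 0.0318 0 0 0 0 30;0.0165 0.0318 0 0 0 0 30;0.0165 0.0318 0 0 0 0 30;0.0165 0.0318 0 0 0 0 30;0.0165 0.0318 0 0 0 0 30' && python3 -m creep '0.0165 0.0318 0 0 0 0 30;0 0 0 0 0 0 30;0 0 0 0 0 0 30;0 0 0 0 0 0 30'
```

```text
time: 21.08
tool_pos: [475.3, -139.6, 209.4]
tcp_rot: [3.139, 0.001, 1.379]
contact_force: [0.9, -0.4, -2.1]
grip_width: 34.0
finger_force: 30.0
time: 21.75
tool_pos: [606.9, 115.3, 208.2]
tcp_rot: [3.142, 0.0, 1.38]
contact_force: [0.9, -0.3, -2.2]
grip_width: 34.3
finger_force: 30.0
time: 22.08
tool_pos: [622.7, 145.2, 207.5]
tcp_rot: [-3.141, 0.001, 1.38]
contact_force: [-0.3, -0.6, -1.0]
grip_width: 34.0
finger_force: 30.0
```

```bash
python3 -m creep '0.001 0.0005 -0.025 0 0 0 30;0 0 -0.02 0 0 0 30;0 0 -0.012 0 0 0 30;0 0 -0.004 0 0 0 30;0 0 -0.001 0 0 0 30;0 0 0 0 0 0 30;0 0 0 0 0 0 30'
```

```text
time: 22.67
tool_pos: [624.7, 145.6, 146.5]
tcp_rot: [3.14, -0.0, 1.379]
contact_force: [0.2, -0.0, -0.2]
grip_width: 34.3
finger_force: 30.0
```

Set down, release, rise and move away to the right to get a clear look.

```bash
python3 -m creep '0 0 -0.001 0 0 0 30;0 0 -0.0005 0 0 0 30;0 0 0 0 0 0 30;0 0 0 0 0 0 56;0 0 0 0 0 0 56;0 0 0 0 0 0 56;0 0 0.01 0 0 0 56;0 0 0.025 0 0 0 56' && python3 -m creep '0 0 0.035 0 0 0 60;-0.0169 -0.0305 0.01 0 0 0 70;-0.0169 -0.0305 0.01 0 0 0 70;-0.0169 -0.0305 0.01 0 0 0 70;-0.0169 -0.0305 0 0 0 0 70;-0.0169 -0.0305 0 0 0 0 70;-0.0169 -0.0305 0 0 0 0 70;-0.0169 -0.0305 0 0 0 0 70' && python3 -m creep '-0.0169 -0.0305 0 0 0 0 70;-0.0169 -0.0305 0 0 0 0 70;-0.0169 -0.0305 0 0 0 0 70;-0.0169 -0.0305 0 0 0 0 70;0 0 0 0 0 0 70;0 0 0 0 0 0 70'
python3 - <<'E'
from h import *
t=viewer.capture('top'); s=viewer.capture('scene')
a=cv2.resize(t[120:220,155:265,::-1],(440,400),interpolation=cv2.INTER_CUBIC)
b=cv2.resize(s[105:215,205:305,::-1],(360,400),interpolation=cv2.INTER_CUBIC)
cv2.imwrite('pics/c8.png',np.hstack([a,b]))
E
```

```text
time: 23.33
tool_pos: [622.4, 145.7, 176.2]
tcp_rot: [-3.135, 0.002, 1.38]
contact_force: [-0.2, -0.6, -0.3]
grip_width: 51.4
finger_force: 0.0
time: 24.0
tool_pos: [504.9, -68.8, 244.9]
tcp_rot: [3.14, 0.0, 1.38]
contact_force: [0.3, 0.3, 0.3]
grip_width: 64.2
finger_force: 0.0
time: 24.5
tool_pos: [437.7, -190.9, 244.7]
tcp_rot: [3.14, 0.0, 1.376]
contact_force: [0.7, 0.2, -0.3]
grip_width: 64.3
finger_force: 0.0
```

View pics/c8.png

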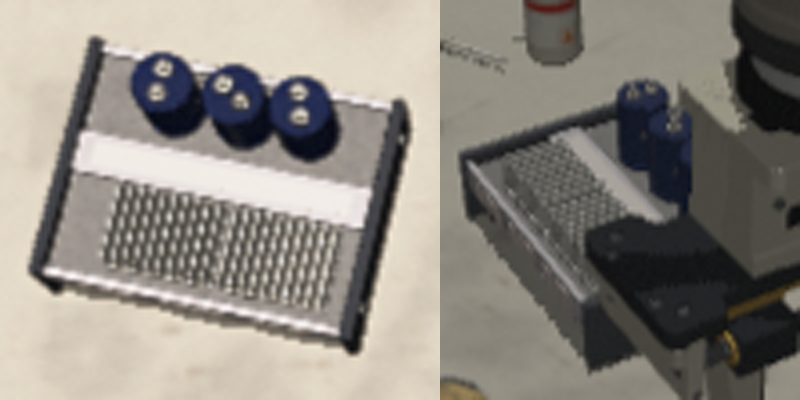

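Run:
```python
from h import *
c,s=np.cos(-.1915),np.sin(-.1915)
for U,z in[([[161,86],[236,96],[303,109]],97),([[122,183],[340,232],[327,308],[103,262],[222,205],[216,285]],72)]:
    X=unproj(np.array(U)/4-.4+[155,120],z,'top')[:,:2]-[579.3,118.2]
    print(np.c_[c*X[:,0]+s*X[:,1],-s*X[:,0]+c*X[:,1]].round(1).tolist())
```

```text
[[37.2, 35.5], [39.8, -6.0], [39.8, -43.5]]
[[-14.6, 50.0], [-17.9, -74.6], [-61.0, -77.0], [-60.4, 49.5], [-15.9, -7.3], [-60.6, -14.5]]
```

The final picture shows three upright cans in the back channel at crop (161,86), (236,96) and (303,109), about 2–6 mm apart. Both sinks lie flat and square in the front channel with a gap of about 6 mm at most. Handing in.

```bash
python3 -c "
from plant import order; print(order.close_job())"
```

```text
the job is handed in; nothing more can be done
None
```

I handed the job in at about 25 s: the three cans stand upright in the back channel and the two heat sinks lie flat and square in the front one, with gaps I measured at about 6 mm or less; the jar, reel, tin and look-alikes were left alone.

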